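Gauge the mould-plate gap with a taper feeler blade

TASK

Lock the sliding mould plate of the setting stand by dropping the locking pin through the eye in its foot and down into the bed until the collar sits on the foot, and let the pin go. Then take the steel taper feeler blade from its stand by the grip tab and slide it upright, tip down, between the two plates until it drags snugly on both, without forcing it, and finish while still holding it there at that depth. Leave the jar, the dropper bottle and the beaker alone.

Things in the scene. Friction and masses are not known exactly. Their poses are not given: they have to be found in the camera images.
- bed: fixed dark steel bed of the setting stand, 100 (x) x 180 (y) x 14 (z) mm, on the worktop; origin at the centre of its underside. In its frame the fixed plate stands to +y and the sliding plate to -y of the gap. Two rails (tops 24 mm above the worktop) run along y at x = +-29 mm beside the sliding foot
- bed_hole (a point): mouth (centre, at the bed's top face, 14 mm above the worktop) of the 11.2 mm through hole in the bed that takes the pin; the eye of the sliding plate's foot lies straight above it. Axes as the bed
- eye (a point): centre of the top mouth of the 11.2 mm vertical through hole in the sliding plate's foot (foot 12 mm thick, 44 mm wide, its top 26.5 mm above the worktop); 48 mm from the outer face of the sliding plate. Moves with the sliding plate
- sliding_plate: aluminium upright plate 70 (x) x 12 (y) mm, top edge 75.5 mm above the worktop, foot to its -y side; slides along the bed's y. A spring (600 N/m) centres it. Unlocked, it yields up to 12 mm to the blade; with the pin in, only up to about 2 mm (play of the pin), more stiffly after. Origin under the middle of its gap face, at the bed's top (z = 14 mm); +y points into the gap. Axes as the bed
- fixed_plate: aluminium upright plate 70 (x) x 12 (y) mm, top edge 75.5 mm above the worktop, clamped to the bed by a foot to its +y side, set anew each time. Origin under the middle of its gap face, at the bed's top; -y points into the gap. Gap = this origin's y less the sliding plate's in the bed's frame: 5 to 6.5 mm at the start, 61 mm deep down to the bed
- gap_edge (a point): middle of the top edge of the fixed plate's gap face, 75.5 mm above the worktop; axes as the bed. Behaviour of the blade in the gap: touching one plate alone also drags a little; it is snug only where its thickness fills the gap. The drag on the wrist fades when it stops, so stop, push on a few mm, and repeat until the push stays; that also takes up the play of the pin
- pin: steel locking pin, upright in its stand at the start: 10 mm shaft 24 mm long with tapered end, then an 18 mm collar 4 mm thick, then a 14 mm round grip 38 mm long; 66 mm in all. Origin at the centre of the shaft's lower end, +z up along the pin. Fully in (collar on the foot) its origin is about 2.5 mm above the worktop. About 0.06 kg
- pin_stand: fixed grey plastic block 60 x 60 x 28 mm with a 12 mm hole in its centre, in which the pin stands to its collar; origin at the centre of its underside. It may be left or right, swapping places with the blade stand
- blade: steel taper blade, 115 mm high, upright in its stand, about 0.1 kg. 22 mm wide (x); thickness (y) 2 mm at the tip, growing 0.14 mm per mm to 11.8 at 70 mm up; above that a grip tab 34 (x) x 14 (y) x 45 mm. Origin: centre of the tip, +z up to the tab. Its y goes across the gap, either way round. In the locked gap it drags 20 to 50 mm down; snug at a lasting push of 6 N, or one slow push to 15 N
- blade_stand: fixed grey plastic block 70 (x) x 60 (y) x 76 (z) mm with a through slot 24 (x) x 15 (y) mm, in which the blade hangs by the shoulders of its tab, tip 6 mm above the worktop; origin at the centre of its underside
- jar: bystander: white screw cream jar, 61 mm wide, 46 mm high; origin at the centre of its underside
- dropper: bystander: brown dropper bottle, 34 mm wide, 102 mm high; origin at the centre of its underside
- beaker: bystander: small glass beaker, 62 mm wide, 71 mm high; origin at the centre of its underside
There are look-alikes about, which are no part of the job. Leave any pink look-alike of the blade alone.

How it is judged:
By the outcome, as a careful person would: the job done as asked, in the order asked, and still so for the second after the job is handed in, while the arm keeps its last pose, push and grip.
It also fails if it takes over 72 s, if anything falls off the work surface, if the arm or the gripper's body presses on something with over 40 N, if the wrist force passes 120 N, or if a joint passes its speed limit or range.

ROBOT

A 7-joint arm with a two-finger parallel gripper is mounted at the origin on a cart in front of the work surface, level with it; the furniture and walls round the work are solid. World frame = base frame: x ahead of the robot, y to its left, z up, the work surface at z = 0. Lengths are in mm, angles in rad, forces in N, time in s.
With the tool pointing down it reaches from about 425 to 1025 mm from the base axis. Payload 9.4 kg.
Tool frame: the origin (TCP) lies midway between the tips of the shut fingers; the grasp point (between the pads) lies 19 mm behind it (tcp_to_grasp is the z of the grasp point in the tool frame, in mm); z points along the fingers, y is the line along which they close (so a half turn about z gives the same grasp; the last joint's range is limited). The gripper opens to 93 mm and grips with 3 to 60 N. Pads are 15 mm wide; open, the fingers measure 128 mm over their backs; the gripper's body (75 mm by 188 mm) begins 65 mm behind the grasp point.
Start: joints at [1.15, 0.599, -0.003, 1.599, 0.002, 0.943, -0.08], TCP at [244.364, -682.576, 218.618] pointing down, gripper open.
Joint ranges: [-2.57, 2.57], [-0.35, 1.97], [-1.29, 1.29], [0.11, 2.56], [-1.05, 4.19], [0.11, 1.86], [-2.63, 2.63]. Speed limits (rad/s): [2.22, 2.22, 3.01, 3.01, 3.14, 3.14, 3.14].

INTERFACE

Orientations are given as a unit quaternion [w, x, y, z].
In Python, from workcell import get_state, get_image, calibration, job_done, recognise, tcp_to_grasp gives the robot as it stands.
- The arm moves only by the tool drive_tool, never from a script. Its argument "targets" is a list of rows, each a list of 7 numbers: the shift along the tool's x, y, z in mm, then the turn, a rotation vector about the tool's x, y, z in degrees, then the gripper's target within -1 to 1 (fully open at 1, half-way at 0, shut at -1). In form: [[tx, ty, tz, wx, wy, wz, jaw], ...]. A call has 1 to 20 rows; each row shifts and turns the commanded pose from where the row before left it, along the tool's axes as they then stand; what a row does not reach is not made up. A row lasts 1/8 s, in which the tool goes at most 62.5 mm and 10.7 degrees, less where a joint would pass 70% of its speed; a pose out of reach is approached as far as the arm can. A call with a gripper value outside its range is refused whole. The fingers move at their own pace and stop on an object; "squeeze" is the grip in N (left out, the last holds). Time passes only in rows, so rows that do not move let the fingers close. It gives the time, the measured TCP pose, the force, the opening and the grip force at its end, in the units of the state.
- get_state(): the state, without advancing time (a new reading comes with each control period).
- get_image(name): name is "scene" or "side" or "wrist"; returns the picture (480x640x3 uint8, blue, green, red); there is no depth.
- calibration(name): a dict with "mtx" (3x3 intrinsics, pixels), "world_from_camera" (4x4, takes a point from camera to world coordinates). Camera axes: x right, y down, z forward; pixel columns grow to the right and rows downward; lengths in mm; the calibration is good to about 2 mm. A picture is of the moment at which its call begins: read the wrist's pose just before it. calibration takes no time and is no camera call; for the wrist camera it gives the pose at the moment of the call.
- job_done(): hands the job in; it is judged then, once.
Trained networks look in the newest picture that a camera, given by its name, has taken for a name from the list of things; names that differ only in an ending like _2 or _b are one class to them, and where a whole thing is asked for, a point or a joint stands for the part that bears it (a point fixed in the world has none). Each returns a list of dicts, best first, with "confidence" (0 to 1); they miss things now and then, are a little off and sometimes report something else, mostly with a low value. They report only what shows in the picture. A call takes as long as a camera call. They do not tell look-alikes from the thing itself.
- recognise(camera, target): "location" ([x, y, z] in mm, in world coordinates, good to about 4 mm: the middle of the surface that is visible of it).
The state is a dict: "clock": time; "qpos": joint angles; "joint_vel": joint speeds; "effort": joint torques, N m; "tool_pos": TCP position; "eef_rot": TCP orientation; "contact_force": force on the tool from outside, world axes, zero at the start; "wrist_torque": the same for the moment, N m; "opening": opening from 0.0 (shut) to 1.0 (fully open); "grip_force": force on a finger pad.
Only numpy, scipy, OpenCV 4.12 (cv2) and the standard library are available. Lean on these libraries where they do the work, as an engineer would, in place of code of your own. Each camera call takes 0.05 s, during which the arm holds its last target. There are 200 camera calls.

## Working session

There is one attempt and no reset: what is moved stays moved. The work goes in short steps, Python scripts to look and compute and a tool call to move; the robot and the scene stay as the last step left them, time stands still between calls to the robot, and variables do not carry over. Pictures are saved under pics/ and viewed, at most 10 in all, crops included, and the job is handed in when it is done.

Besides the shell and the picture viewer there is one more tool, called as name(argument=value, ...) on one line, values as JSON. drive_tool: Moves the arm, as the interface text tells. Its arguments: {"type":"object","properties":{"targets":{"type":"array"},"squeeze":{"type":"number"}},"required":["targets"]}

```bash
ls; mkdir -p pics; python3 - <<'E'
from workcell import *
import cv2
s=get_state();print(s['tool_pos'],s['eef_rot'],s['opening'],s['clock'],tcp_to_grasp)
for c in('scene','side'):
    im=get_image(c);cv2.imwrite(f'pics/{c}0.png',im)
    k=calibration(c);print(c,k['mtx'].tolist() if hasattr(k['mtx'],'tolist') else k['mtx'],k['world_from_camera'])
    for t in['bed','bed_hole','eye','sliding_plate','fixed_plate','gap_edge','pin','pin_stand','blade','blade_stand','jar','dropper','beaker']:
        print(t,[(round(r['confidence'],2),[round(float(v)) for v in r['location']]) for r in recognise(c,t)][:4])
E
```

```text
pics
[ 244.20610525 -682.13988124  217.78447566] [-7.18891580e-04  9.85254842e-01  1.71091614e-01 -1.96966901e-04] 1.0006832146108064 0.0 -18.8
scene [[433.68276615746475, 0.0, 315.7678775647219], [0.0, 433.68276615746475, 241.08630424835167], [0.0, 0.0, 1.0]] [[ 6.85722695e-01 -3.43871950e-01  6.41511082e-01 -3.81014876e+01]
 [-7.27741203e-01 -3.40024738e-01  5.95630691e-01 -5.55953986e+02]
 [ 1.33089505e-02 -8.75291528e-01 -4.83412466e-01  5.28955475e+02]
 [ 0.00000000e+00  0.00000000e+00  0.00000000e+00  1.00000000e+00]]
bed [(0.55, [506, -22, 19])]
bed_hole [(0.96, [505, -17, 22])]
eye [(0.61, [520, 4, 33])]
sliding_plate [(0.86, [520, 2, 33])]
fixed_plate [(0.82, [499, 27, 45])]
gap_edge [(0.76, [493, 29, 43]), (0.47, [528, -290, 49])]
pin [(0.78, [530, -292, 48])]
pin_stand [(0.95, [512, -297, 28]), (0.17, [495, 28, 46])]
blade [(0.67, [509, 229, 103]), (0.65, [369, 118, 10]), (0.63, [398, 347, 13]), (0.6, [385, -225, 11])]
blade_stand [(0.9, [490, 206, 44]), (0.22, [506, -20, 22])]
jar [(0.71, [724, -85, 41])]
dropper [(0.76, [733, 107, 58]), (0.43, [723, -85, 43])]
beaker [(0
[... 323 characters left out ...]
360e-01 -6.14986256e-01  8.57944765e+02]
 [ 0.00000000e+00  0.00000000e+00  0.00000000e+00  1.00000000e+00]]
bed [(0.67, [740, -90, 49]), (0.61, [527, -22, 24])]
bed_hole [(0.86, [524, -24, 27])]
eye [(0.78, [524, 6, 34]), (0.17, [741, -92, 48])]
sliding_plate [(0.83, [526, 2, 32])]
fixed_plate [(0.71, [738, 102, 69]), (0.5, [527, 23, 75])]
gap_edge [(0.45, [740, -90, 45])]
pin [(0.26, [511, 211, 51])]
pin_stand [(0.77, [527, -308, 26])]
blade [(0.78, [377, 121, 13]), (0.61, [393, -225, 12]), (0.6, [510, 224, 107]), (0.6, [405, 347, 15])]
blade_stand [(0.85, [511, 208, 50])]
jar [(0.74, [740, -90, 45])]
dropper [(0.65, [737, 104, 70])]
beaker [(0.77, [708, -244, 48]), (0.74, [738, -92, 45])]
```

View pics/scene0.png

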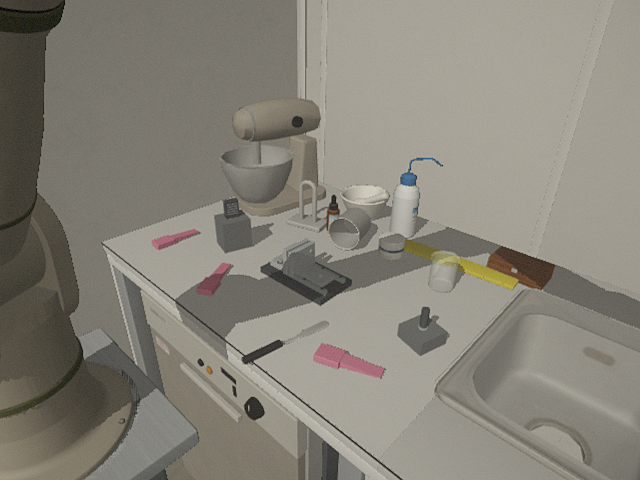

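View pics/side0.png

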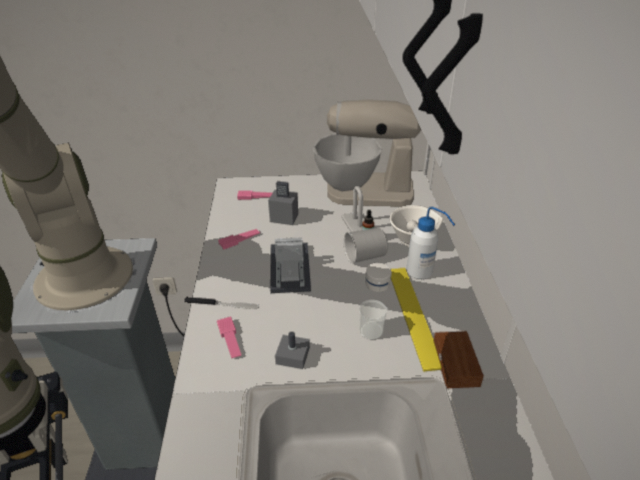

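Shown: bed with plates at scene (305,270), the pin upright in its stand at (424,320), and the blade in its stand at (232,210). The pink flat look-alikes are at (175,239), (215,278) and (348,360). The real blade is the dark one standing upright in the grey stand.

```bash
cat > h.py <<'E'
from workcell import *
import numpy as np, cv2
from scipy.spatial.transform import Rotation as R
def rot(): 
    q=get_state()['eef_rot']; return R.from_quat([q[1],q[2],q[3],q[0]])
def plan(pos,yaw):
    """tool shift (mm) and turn (deg, rotvec in tool axes) to reach TCP pos, tool x at yaw deg, pointing down"""
    s=get_state();r=rot()
    g=R.from_euler('z',yaw,degrees=True)*R.from_euler('x',180,degrees=True)
    rv=(r.inv()*g).as_rotvec(degrees=True)
    x=r.as_matrix()[:,0]
    print('pos',s['tool_pos'].round(1) if hasattr(s['tool_pos'],'round') else s['tool_pos'],'yaw',np.degrees(np.arctan2(x[1],x[0])).round(1),
      'shift',r.inv().apply(np.array(pos)-s['tool_pos']).round(1),'turn',rv.round(2),'F',np.round(s['contact_force'],1),'t',s['clock'],'op',s['opening'])
def ray(cam,uv,z):
    k=calibration(cam);M=np.array(k['world_from_camera']);K=np.array(k['mtx'])
    d=M[:3,:3]@np.linalg.solve(K,[uv[0],uv[1],1]);o=M[:3,3]
    return o+d*(z-o[2])/d[2]
def proj(cam,p):
    k=calibration(cam);M=np.linalg.inv(np.array(k['world_from_camera']));c=M[:3,:3]@np.array(p)+M[:3,3];u=np.array(k['mtx'])@c
    return u[:2]/u[2]
E
python3 - <<'E'
from h import *
plan([525,-302,200],0)
k=calibration('wrist');r=rot();M=np.array(k['world_from_camera'])
print(k['mtx'],'cam in tool',r.inv().apply(M[:3,3]-get_state()['tool_pos']),(r.inv().as_matrix()@M[:3,:3]).round(2))
E
```

```text
pos [ 244.4 -682.6  218.6] yaw 19.7 shift [ 392.5 -263.7   18.6] turn [ 0.   0.  19.7] F [ 0.2 -0.8  0. ] t 1.4 op 0.9995461889209761
[[333.25845662   0.         318.47644295]
 [  0.         333.25845662 239.57581983]
 [  0.           0.           1.        ]] cam in tool [  75.36954889   -0.37729867 -166.37013153] [[ 0.   -0.96 -0.27]
 [ 1.    0.   -0.  ]
 [ 0.   -0.27  0.96]]
```

drive_tool(targets=[[39, -26, 0, 0, 0, 0, 1], [39, -26, 0, 0, 0, 0, 1], [39, -26, 0, 0, 0, 0, 1], [39, -26, 0, 0, 0, 0, 1], [39, -26, 0, 0, 0, 0, 1], [39, -26, 0, 0, 0, 0, 1], [39, -26, 0, 0, 0, 0, 1], [39, -26, 0, 0, 0, 0, 1], [39, -26, 0, 0, 0, 0, 1], [39, -26, 0, 0, 0, 0, 1], [0, 0, 10, 0, 0, 10, 1], [0, 0, 10, 0, 0, 9.7, 1], [0, 0, 0, 0, 0, 0, 1]])

```text
clock: 3.02
tool_pos: [523.8, -305.9, 198.1]
eef_rot: [-0.0, 1.0, 0.001, -0.001]
contact_force: [-0.3, -0.7, -0.2]
opening: 1.002
grip_force: 0.0
```

```bash
python3 - <<'E'
from h import *
plan([525,-302,150],0)
cv2.imwrite('pics/w1.png',get_image('wrist'))
for t in('pin','pin_stand'):print(t,[(round(r['confidence'],2),np.round(r['location']),proj('wrist',r['location']).round()) for r in recognise('wrist',t)])
E
```

```text
pos [ 523.8 -305.9  198.1] yaw 0.1 shift [ 1.3 -3.9 48.1] turn [-0.01  0.07  0.09] F [-0.3 -0.7 -0.2] t 3.025 op 1.0015710837370206
pin [(0.81, array([ 534., -287.,   67.]), array([299., 219.]))]
pin_stand [(0.7, array([ 533., -291.,   30.]), array([304., 213.]))]
```

View pics/w1.png

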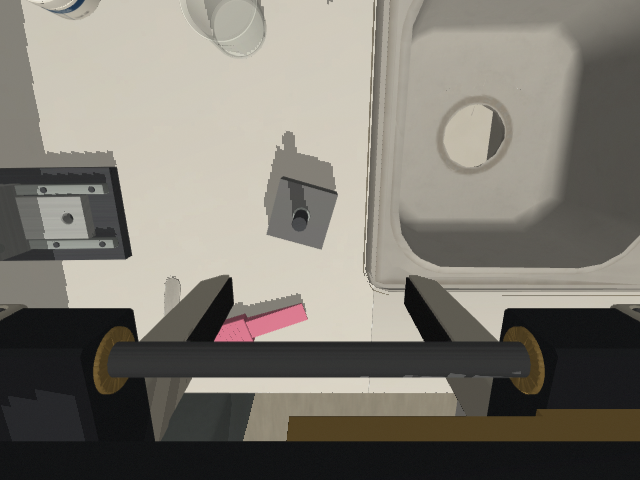

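Wrist view: the pin top is the dark disc near (299,224) on the grey block at (303,213). The bed's foot with the eye is at (68,217), left. The stand is yawed slightly.

```bash
python3 - <<'E'
from h import *
im=cv2.imread('pics/w1.png')
c1=cv2.resize(im[170:255,255:345],None,fx=6.5,fy=6.5,interpolation=cv2.INTER_CUBIC)
cv2.imwrite('pics/w1c.png',c1)
print(ray('wrist',(299,224),70),ray('wrist',(68,217.5),26.5),ray('wrist',(303,213),28))
for uv in [(120,168),(131,258)]:print(ray('wrist',uv,14))
c=np.array([ray('wrist',uv,28) for uv in [(283,178),(337,192),(322,248),(267,233)]]);print(c.round(1),c.mean(0))
E
```

```text
[ 530.58854628 -287.68184429   70.        ] [526.40847376 -44.99095699  26.5       ] [ 532.45383377 -289.35628982   28.        ]
[576.21931315 -99.7513051   14.        ]
[477.9321508  -96.47954109  14.        ]
[[ 567.9 -269.7   28. ]
 [ 554.2 -323.9   28. ]
 [ 494.9 -309.2   28. ]
 [ 511.  -251.5   28. ]] [ 531.99977573 -288.55962593   28.        ]
```

View pics/w1c.png

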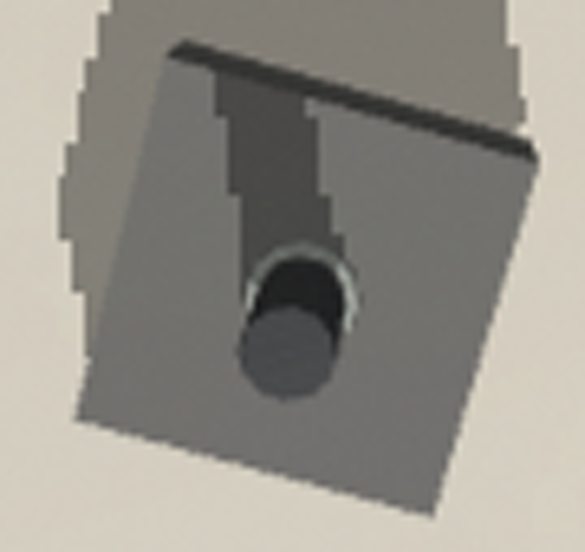

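drive_tool(targets=[[7, -18, 30, 0, 0, 2, 0.2], [0, 0, 45, 0, 0, 0, 0.0], [0, 0, 45, 0, 0, 0, 0.0], [0, 0, 28, 0, 0, 0, 0], [0, 0, 15, 0, 0, 0, 0], [0, 0, 0, 0, 0, 0, -0.4], [0, 0, 0, 0, 0, 0, -1], [0, 0, 0, 0, 0, 0, -1], [0, 0, 0, 0, 0, 0, -1], [0, 0, 0, 0, 0, 0, -1], [0, 0, 0, 0, 0, 0, -1]], squeeze=30)

```text
clock: 4.55
tool_pos: [531.4, -288.5, 36.5]
eef_rot: [0.0, 1.0, -0.017, 0.001]
contact_force: [-1.0, -0.1, 6.4]
opening: 0.144
grip_force: 30.0
```

drive_tool(targets=[[0, 0, -20, 0, 0, 0, -1], [0, 0, -30, 0, 0, 0, -1], [0, 0, -30, 0, 0, 0, -1], [-3, -44, 0, 0, 0, 0, -1], [-3, -44, 0, 0, 0, 0, -1], [-3, -44, 0, 0, 0, 0, -1], [-2, -44, 0, 0, 0, 0, -1], [0, 0, 0, 0, 0, 0, -1], [0, 0, 0, 0, 0, 0, -1]])

```text
clock: 5.68
tool_pos: [526.1, -112.5, 115.8]
eef_rot: [0.0, 1.0, -0.017, 0.0]
contact_force: [0.4, 0.2, -0.7]
opening: 0.143
grip_force: 30.0
```

```bash
python3 - <<'E'
from h import *
plan([526.4,-45,115],-2)
cv2.imwrite('pics/w2.png',get_image('wrist'))
for t in('eye','pin','sliding_plate','fixed_plate','gap_edge'):print(t,[(round(r['confidence'],2),np.round(r['location']),proj('wrist',r['location']).round()) for r in recognise('wrist',t)])
E
```

```text
pos [ 526.1 -112.5  115.8] yaw -2.0 shift [ -2.1 -67.5   0.7] turn [ 0.03 -0.01  0.01] F [ 0.4  0.2 -0.7] t 5.675 op 0.14266193412743697
eye [(0.69, array([528.,   2.,  29.]), array([175., 247.]))]
pin [(0.75, array([ 530., -112.,  138.]), array([315., 302.])), (0.73, array([ 533., -277.,   34.]), array([533., 229.]))]
sliding_plate [(0.69, array([ 529., -113.,  142.]), array([318., 308.]))]
fixed_plate [(0.64, array([531.,  26.,  78.]), array([105., 266.]))]
gap_edge [(0.85, array([525.,  26.,  68.]), array([116., 268.]))]
```

View pics/w2.png

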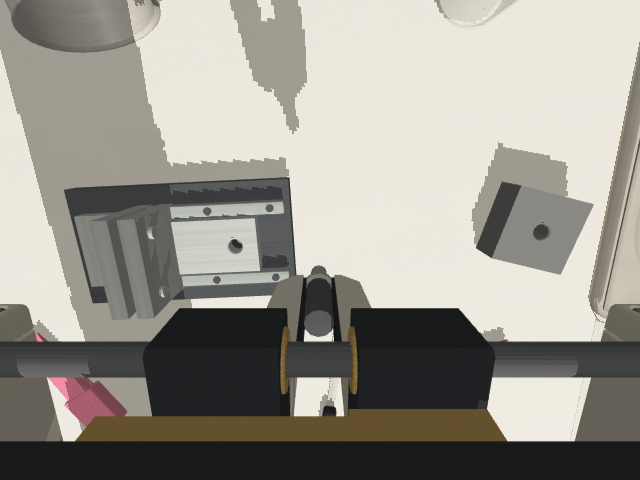

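```bash
python3 - <<'E'
from h import *
im=cv2.imread('pics/w2.png')
a=im[225:340,205:345]
cv2.imwrite('pics/w2c.png',cv2.resize(a,None,fx=5,fy=5,interpolation=cv2.INTER_CUBIC))
print('eye',ray('wrist',(235.5,246),26.5),'pintop',ray('wrist',(318.5,323),149.3))
for uv,z in [((289,178),14),((297,294),14),((65,188),14),((93,302),14)]:print(ray('wrist',uv,z).round(1))
E
```

```text
eye [526.05603013 -45.53078555  26.5       ] pintop [ 525.14414887 -112.34887171  149.3       ]
[577.1 -90.5  14. ]
[476.7 -91.4  14. ]
[575.7  89.6  14. ]
[475.3  89.2  14. ]
```

View pics/w2c.png

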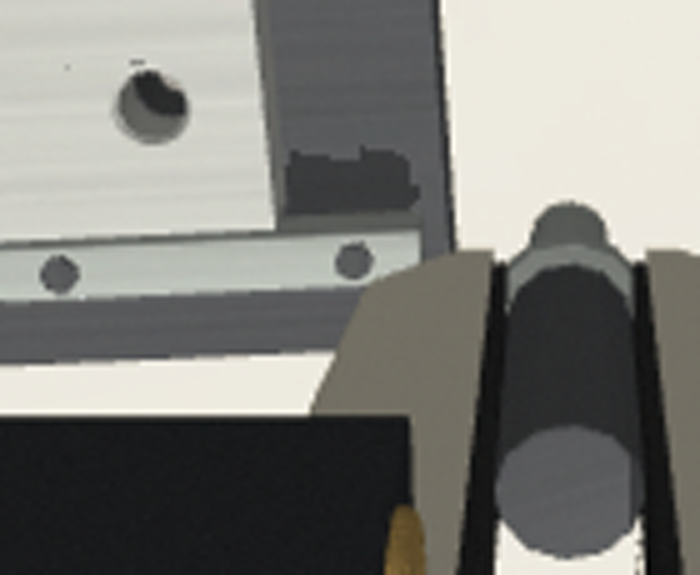

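drive_tool(targets=[[-0.4, -27, 0, 0, 0, 0, -1], [-0.5, -30, 0, 0, 0, 0, -1], [-0.5, -10, 15, 0, 0, 0, -1], [0, 0, 20, 0, 0, -2.4, -1], [0, 0, 15, 0, 0, 0, -1], [0, 0, 3, 0, 0, 0, -1], [0, 0, 3, 0, 0, 0, -1], [0, 0, 3, 0, 0, 0, -1], [0, 0, 0, 0, 0, 0, -1]])

```text
clock: 7.1
tool_pos: [527.1, -45.1, 56.7]
eef_rot: [0.0, 1.0, 0.003, 0.0]
contact_force: [-0.0, -0.1, -0.8]
opening: 0.141
grip_force: 30.0
```

drive_tool(targets=[[0, 0, 2, 0, 0, 0, -1], [0, 0, 2, 0, 0, 0, -1], [0, 0, 2, 0, 0, 0, -1], [0, 0, 1, 0, 0, 0, -1], [0, 0, 0, 0, 0, 0, -1]])

```text
clock: 7.72
tool_pos: [527.0, -45.1, 49.5]
eef_rot: [0.0, 1.0, 0.003, -0.0]
contact_force: [-0.2, 0.4, -1.3]
opening: 0.146
grip_force: 30.0
```

drive_tool(targets=[[0, 0, 2, 0, 0, 0, -1], [0, 0, 2, 0, 0, 0, -1], [0, 0, 2, 0, 0, 0, -1], [0, 0, 2, 0, 0, 0, -1], [0, 0, 2, 0, 0, 0, -1], [0, 0, 0, 0, 0, 0, -1]])

```text
clock: 8.48
tool_pos: [527.0, -45.1, 39.4]
eef_rot: [0.0, 1.0, 0.003, -0.0]
contact_force: [1.4, -0.3, -1.3]
opening: 0.144
grip_force: 30.0
```

drive_tool(targets=[[0, 0, 2, 0, 0, 0, -1], [0, 0, 1, 0, 0, 0, -1], [0, 0, 1, 0, 0, 0, -1], [0, 0, 0.5, 0, 0, 0, -1], [0, 0, 0, 0, 0, 0, -1]])

```text
clock: 9.1
tool_pos: [527.0, -45.1, 35.0]
eef_rot: [0.0, 1.0, 0.003, -0.0]
contact_force: [-0.7, 0.1, 0.1]
opening: 0.146
grip_force: 30.0
```

drive_tool(targets=[[0, 0, 0.5, 0, 0, 0, -1], [0, 0, 0.5, 0, 0, 0, -1], [0, 0, 0.5, 0, 0, 0, -1], [0, 0, 0, 0, 0, 0, -1]])

```text
clock: 9.6
tool_pos: [527.1, -45.1, 34.8]
eef_rot: [-0.0, 1.0, 0.003, 0.0]
contact_force: [-3.0, 0.5, 17.4]
opening: 0.145
grip_force: 30.0
```

drive_tool(targets=[[0, 0, -1, 0, 0, 0, -0.3], [0, 0, 0, 0, 0, 0, -0.3], [0, 0, 0, 0, 0, 0, -0.3], [0, 0, -10, 0, 0, 0, -0.3], [0, 0, -30, 0, 0, 0, -0.3], [0, 0, -50, 0, 0, 0, -0.3], [-30, -20, -50, 0, 0, 0, -0.3], [-30, -26, -20, 0, 0, 0, -0.3], [0, 0, 0, 0, 0, 0, -0.3], [0, 0, 0, 0, 0, 0, -0.3]])

```text
clock: 10.85
tool_pos: [467.2, 0.4, 194.9]
eef_rot: [0.0, 1.0, 0.004, 0.0]
contact_force: [0.5, 0.3, 0.0]
opening: 0.353
grip_force: 0.0
```

```bash
python3 - <<'E'
from h import *
plan([526.4,2,180],0.4)
im=get_image('wrist');cv2.imwrite('pics/w3.png',im)
u=proj('wrist',[526,0,75]).round().astype(int);print(u)
x0,y0=max(u[0]-110,0),max(u[1]-80,0);print(x0,y0)
cv2.imwrite('pics/w3c.png',cv2.resize(im[y0:y0+140,x0:x0+190],None,fx=4.2,fy=4.2,interpolation=cv2.INTER_CUBIC))
E
```

```text
pos [4.672e+02 4.000e-01 1.949e+02] yaw 0.4 shift [59.2 -1.2 15. ] turn [ 0.   -0.06  0.02] F [0.5 0.3 0. ] t 10.85 op 0.3527671305755869
[320 166]
210 86
```

View pics/w3c.png

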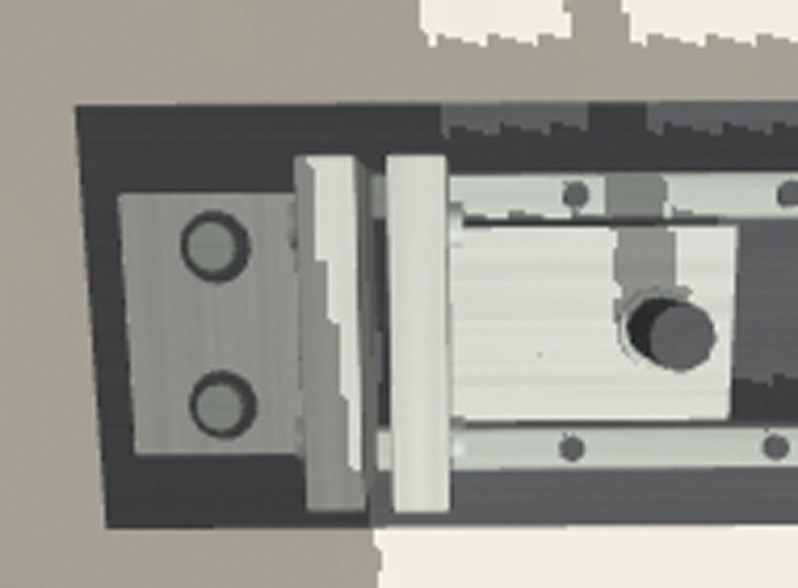

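```bash
python3 - <<'E'
from h import *
f=lambda u,v,z=75.5:ray('wrist',(210+(u+.5)/4.2-.5,86+(v+.5)/4.2-.5),z).round(1)
for n,p in dict(f_top=(355,155),f_bot=(366,510),s_top=(387,155),s_bot=(393,510),s2t=(446,155),s2b=(450,510),f2t=(296,157),f2b=(308,512)).items():print(n,f(*p))
print('pintop',f(683,335,68.5))
print('tab', [(r['confidence'],np.round(r['location'])) for r in recognise('wrist','blade')])
plan([460,212,230],0)
E
```

```text
f_top [560.2  21.5  75.5]
f_bot [491.   20.2  75.5]
s_top [560.3  15.4  75.5]
s_bot [491.1  14.6  75.5]
s2t [560.3   4.   75.5]
s2b [491.2   2.8  75.5]
f2t [559.8  32.9  75.5]
f2b [490.5  32.1  75.5]
pintop [526.4 -44.5  68.5]
tab [(0.86, array([403., 344.,  13.])), (0.79, array([514., 227., 104.])), (0.65, array([ 399., -225.,   16.])), (0.63, array([396., 133.,  12.]))]
pos [467.2  -0.  194.2] yaw 0.4 shift [  -5.9 -212.   -35.9] turn [0.02 0.03 0.36] F [ 0.3 -0.1  0.5] t 10.95 op 0.3481560884818356
```

drive_tool(targets=[[-2, -53, -20, 0, 0, 0, 0.2], [-2, -53, -20, 0, 0, 0, 0.2], [-2, -53, 0, 0, 0, 0, 0.2], [0, -53, 0, 0, 0, 0, 0.2], [0, 0, 0, 0, 0, 0, 0.2], [0, 0, 0, 0, 0, 0, 0.2]])

```text
clock: 11.7
tool_pos: [459.4, 211.5, 233.7]
eef_rot: [0.001, 1.0, 0.003, -0.001]
contact_force: [-0.1, -0.1, -0.2]
opening: 0.602
grip_force: 0.0
```

```bash
python3 - <<'E'
from h import *
im=get_image('wrist');cv2.imwrite('pics/w4.png',im)
plan([511,216,150],0)
u=proj('wrist',[511,216,100]).round().astype(int);print(u)
x0,y0=max(u[0]-90,0),max(u[1]-90,0);print(x0,y0)
cv2.imwrite('pics/w4c.png',cv2.resize(im[y0:y0+145,x0:x0+190],None,fx=4,fy=4,interpolation=cv2.INTER_CUBIC))
print([(r['confidence'],np.round(r['location'])) for r in recognise('wrist','blade')])
E
```

```text
pos [459.5 210.9 233.9] yaw 0.3 shift [51.7 -4.9 83.8] turn [0.08 0.07 0.29] F [ 1.1 -0.4  0.4] t 11.75 op 0.5996951278448381
[314 173]
224 83
[(0.91, array([512., 230., 120.])), (0.62, array([ 382., -182.,   14.])), (0.59, array([405., 142.,   9.])), (0.56, array([409., 353.,  13.]))]
```

View pics/w4c.png

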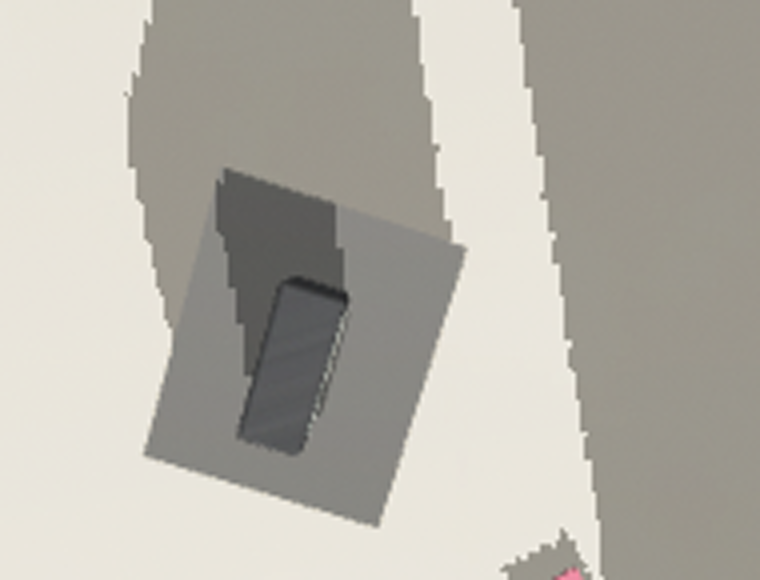

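The crop shows the dark steel tab standing in the grey block's slot, tab top from (238,437)–(302,453) to (283,283)–(347,300). This is the real blade; a pink one lies at the lower right.

```bash
python3 - <<'E'
from h import *
f=lambda u,v,z:ray('wrist',(224+(u+.5)/4-.5,83+(v+.5)/4-.5),z)
t=np.array([f(*p,121) for p in[(283,283),(347,300),(302,453),(238,437)]]);print(t.round(1),t.mean(0))
b=np.array([f(*p,76) for p in[(223,168),(466,247),(378,527),(144,455)]]);print(b.round(1),b.mean(0))
for q in(t,b):
  for i,j in((3,0),(2,1)):
    d=q[i if i==3 else 2]-q[j];d=-d;print('yaw',np.degrees(np.arctan2(d[1],d[0])),np.linalg.norm(d))
c=t[:, :2].mean(0);plan([c[0],c[1],81],-17)
E
```

```text
[[528.4 231.6 121. ]
 [525.1 218.6 121. ]
 [493.8 228.1 121. ]
 [497.1 241.5 121. ]] [511.0785841  229.94526925 121.        ]
[[552.9 248.3  76. ]
 [535.7 191.9  76. ]
 [468.9 212.1  76. ]
 [486.5 269.3  76. ]] [510.99829927 230.39958607  76.        ]
yaw -17.543089415069186 32.805366504579176
yaw -16.909259697939742 32.69314747306797
yaw -17.609367393412988 69.68931685398556
yaw -16.898377412140892 69.7888462905221
pos [459.5 210.7 234.1] yaw 0.3 shift [ 51.8 -19.2 153. ] turn [ 0.07  0.04 17.25] F [ 0.5 -0.8  0.6] t 11.8 op 0.6017104941341782
```

drive_tool(targets=[[26, -10, 20, 0, 0, 0, 0.2], [25.7, -9.3, 20, 0, 0, 0, 0.2], [0, 0, 10, 0, 0, 9, 0.1], [0, 0, 20, 0, 0, 8.6, 0], [0, 0, 30, 0, 0, 0, 0], [0, 0, 30, 0, 0, 0, 0], [0, 0, 15, 0, 0, 0, 0], [0, 0, 6, 0, 0, 0, 0], [0, 0, 0, 0, 0, 0, 0], [0, 0, 0, 0, 0, 0, -0.5]])

```text
clock: 13.05
tool_pos: [511.3, 232.2, 84.4]
eef_rot: [-0.0, 0.989, -0.15, 0.001]
contact_force: [-0.8, 0.3, 0.3]
opening: 0.435
grip_force: 0.0
```

```bash
python3 - <<'E'
from h import *
plan([511,230.2,83],-17.3)
E
```

```text
pos [511.3 232.2  84.4] yaw -17.2 shift [0.3 2.  1.4] turn [-0.05 -0.05  0.09] F [-0.8  0.3  0.3] t 13.05 op 0.43462658217877126
```

drive_tool(targets=[[0.3, 1.8, 1, 0, 0, 0, -0.5], [0, 0, 0, 0, 0, 0, -0.7], [0, 0, 0, 0, 0, 0, -1], [0, 0, 0, 0, 0, 0, -1], [0, 0, 0, 0, 0, 0, -1], [0, 0, 0, 0, 0, 0, -1]], squeeze=50)

```text
clock: 13.8
tool_pos: [510.5, 230.3, 82.8]
eef_rot: [-0.0, 0.989, -0.15, 0.0]
contact_force: [0.2, -1.3, 5.6]
opening: 0.148
grip_force: 50.0
```

drive_tool(targets=[[0, 0, -15, 0, 0, 0, -1], [0, 0, -30, 0, 0, 0, -1], [0, 0, -35, 0, 0, 0, -1], [0, 0, -20, 0, 0, 0, -1], [19.4, 49.6, 0, 0, 0, 0, -1], [19.4, 49.6, 0, 0, 0, 0, -1], [19.4, 49.6, 0, 0, 0, 0, -1], [19.2, 49.6, 0, 0, 0, 0, -1], [0, 0, 0, 0, 0, -9, -1], [0, 0, 0, 0, 0, -9, -1], [0, 0, 0, 0, 0, 0, -1], [0, 0, 0, 0, 0, 0, -1]])

```text
clock: 15.3
tool_pos: [525.7, 18.0, 182.9]
eef_rot: [-0.0, 1.0, 0.005, 0.0]
contact_force: [-0.2, -0.6, -1.2]
opening: 0.146
grip_force: 50.0
```

```bash
python3 - <<'E'
from h import *
plan([525.7,17.9,160],.8)
im=get_image('wrist');cv2.imwrite('pics/w5.png',im)
u=proj('wrist',[526,18,100]).round().astype(int);print(u)
x0,y0=u[0]-80,u[1]-75;print(x0,y0)
cv2.imwrite('pics/w5c.png',cv2.resize(im[y0:y0+118,x0:x0+158],None,fx=5,fy=5,interpolation=cv2.INTER_CUBIC))
E
```

```text
pos [525.7  18.  182.9] yaw 0.6 shift [-0.1  0.1 22.9] turn [-0.   -0.01 -0.19] F [-0.2 -0.6 -1.2] t 15.3 op 0.14627187930414698
[320 245]
240 170
```

View pics/w5c.png

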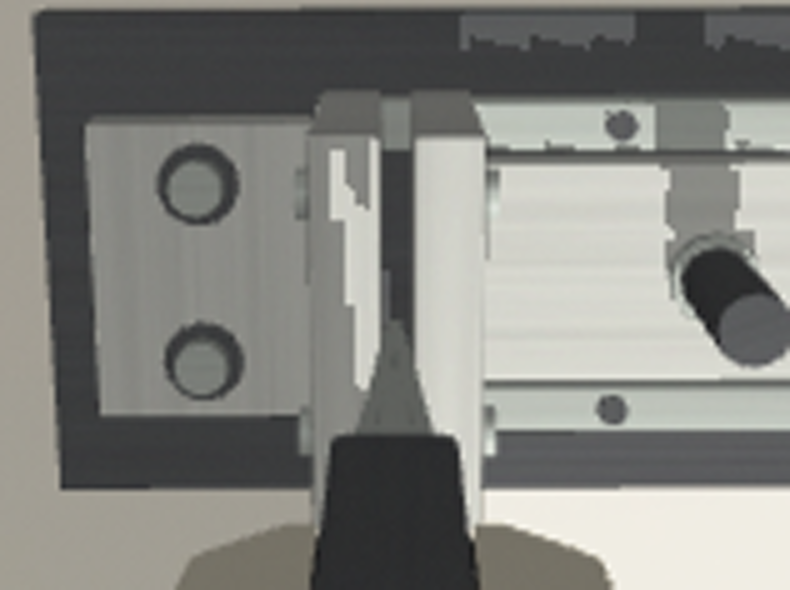

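```bash
python3 - <<'E'
from h import *
f=lambda u,v,z:ray('wrist',(240+(u+.5)/5-.5,170+(v+.5)/5-.5),z).round(1)
print('gapL',f(380.5,140,75.5),f(382,250,75.5),'gapR',f(414,140,75.5),f(413.5,300,75.5),'tip',f(397,320,106),'taper',f(397,434,170))
E
```

```text
gapL [559.6  21.8  75.5] [541.1  21.4  75.5] gapR [559.7  16.3  75.5] [532.5  15.9  75.5] tip [537.   18.8 106. ] taper [540.5  18.7 170. ]
```

drive_tool(targets=[[0, 0, 14, 0, 0, 0, -1], [0, 0, 12, 0, 0, 0, -1], [0, 0, 4, 0, 0, 0, -1], [0, 0, 3, 0, 0, 0, -1], [0, 0, 3, 0, 0, 0, -1], [0, 0, 3, 0, 0, 0, -1], [0, 0, 3, 0, 0, 0, -1], [0, 0, 0, 0, 0, 0, -1], [0, 0, 0, 0, 0, 0, -1]])

```text
clock: 16.48
tool_pos: [525.8, 17.9, 140.7]
eef_rot: [0.0, 1.0, 0.007, 0.0]
contact_force: [-0.1, 0.5, -0.3]
opening: 0.143
grip_force: 50.0
```

drive_tool(targets=[[0, 0, 2, 0, 0, 0, -1], [0, 0, 2, 0, 0, 0, -1], [0, 0, 2, 0, 0, 0, -1], [0, 0, 2, 0, 0, 0, -1], [0, 0, 0, 0, 0, 0, -1]])

```text
clock: 17.1
tool_pos: [525.6, 17.9, 132.4]
eef_rot: [0.0, 1.0, 0.007, -0.0]
contact_force: [-0.6, -0.3, -0.4]
opening: 0.146
grip_force: 50.0
```

drive_tool(targets=[[0, 0, 1, 0, 0, 0, -1], [0, 0, 1, 0, 0, 0, -1], [0, 0, 1, 0, 0, 0, -1], [0, 0, 1, 0, 0, 0, -1], [0, 0, 0, 0, 0, 0, -1]])

```text
clock: 17.73
tool_pos: [525.8, 17.8, 128.5]
eef_rot: [0.0, 1.0, 0.007, -0.0]
contact_force: [0.4, -0.6, -0.9]
opening: 0.144
grip_force: 50.0
```

Depth about 24 mm, and no drag yet.

drive_tool(targets=[[0, 0, 1, 0, 0, 0, -1], [0, 0, 1, 0, 0, 0, -1], [0, 0, 0.5, 0, 0, 0, -1], [0, 0, 0, 0, 0, 0, -1]])

```text
clock: 18.23
tool_pos: [525.8, 17.7, 126.1]
eef_rot: [0.0, 1.0, 0.007, 0.0]
contact_force: [0.8, -1.8, -0.8]
opening: 0.148
grip_force: 50.0
```

drive_tool(targets=[[0, 0, 1, 0, 0, 0, -1], [0, 0, 1, 0, 0, 0, -1], [0, 0, 0, 0, 0, 0, -1]])

```text
clock: 18.6
tool_pos: [525.8, 17.6, 124.0]
eef_rot: [0.0, 1.0, 0.007, 0.0]
contact_force: [-0.2, -4.2, 0.8]
opening: 0.15
grip_force: 50.0
```

drive_tool(targets=[[0, 0, 1, 0, 0, 0, -1], [0, 0, 1, 0, 0, 0, -1], [0, 0, 0, 0, 0, 0, -1]])

```text
clock: 18.98
tool_pos: [525.8, 17.6, 122.1]
eef_rot: [0.0, 1.0, 0.007, 0.0]
contact_force: [0.7, -5.6, 1.5]
opening: 0.148
grip_force: 50.0
```

drive_tool(targets=[[0, 0.3, 1, 0, 0, 0, -1], [0, 0.2, 1, 0, 0, 0, -1], [0, 0.1, 1, 0, 0, 0, -1], [0, 0, 0, 0, 0, 0, -1]])

```text
clock: 19.48
tool_pos: [525.8, 17.3, 119.0]
eef_rot: [0.0, 1.0, 0.007, -0.0]
contact_force: [0.4, -4.2, 1.2]
opening: 0.152
grip_force: 50.0
```

drive_tool(targets=[[0, 0.1, 1, 0, 0, 0, -1], [0, 0.1, 1, 0, 0, 0, -1], [0, 0.1, 1, 0, 0, 0, -1], [0, 0, 0, 0, 0, 0, -1]])

```text
clock: 19.98
tool_pos: [525.8, 17.1, 115.9]
eef_rot: [-0.0, 1.0, 0.007, -0.0]
contact_force: [1.5, -3.9, 0.7]
opening: 0.151
grip_force: 50.0
```

drive_tool(targets=[[0, 0.2, 1, 0, 0, 0, -1], [0, 0.2, 1, 0, 0, 0, -1], [0, 0, 0, 0, 0, 0, -1], [0, 0, 0, 0, 0, 0, -1]])

```text
clock: 20.48
tool_pos: [525.8, 16.9, 114.0]
eef_rot: [-0.0, 1.0, 0.007, -0.0]
contact_force: [0.1, -1.5, 0.8]
opening: 0.147
grip_force: 50.0
```

drive_tool(targets=[[0, 0.2, 1, 0, 0, 0, -1], [0, 0.1, 1, 0, 0, 0, -1], [0, 0, 0, 0, 0, 0, -1], [0, 0, 0, 0, 0, 0, -1]])

```text
clock: 20.98
tool_pos: [525.9, 16.7, 112.1]
eef_rot: [-0.0, 1.0, 0.007, 0.0]
contact_force: [-0.3, 1.4, 3.0]
opening: 0.147
grip_force: 50.0
```

drive_tool(targets=[[0, 0, 1, 0, 0, 0, -1], [0, 0.1, 1, 0, 0, 0, -1], [0, 0, 0, 0, 0, 0, -1], [0, 0, 0, 0, 0, 0, -1]])

```text
clock: 21.48
tool_pos: [526.0, 16.6, 110.3]
eef_rot: [-0.0, 1.0, 0.007, 0.0]
contact_force: [-0.9, 1.2, 5.2]
opening: 0.15
grip_force: 50.0
```

drive_tool(targets=[[0, 0, 1, 0, 0, 0, -1], [0, 0, 0, 0, 0, 0, -1], [0, 0, 0, 0, 0, 0, -1]])

```text
clock: 21.85
tool_pos: [526.1, 16.6, 109.4]
eef_rot: [-0.0, 1.0, 0.007, 0.0]
contact_force: [0.3, 0.9, 7.7]
opening: 0.144
grip_force: 50.0
```

drive_tool(targets=[[0, 0, 0, 0, 0, 0, -1], [0, 0, 0, 0, 0, 0, -1], [0, 0, 0, 0, 0, 0, -1], [0, 0, 0, 0, 0, 0, -1], [0, 0, 0, 0, 0, 0, -1], [0, 0, 0, 0, 0, 0, -1], [0, 0, 0, 0, 0, 0, -1], [0, 0, 0, 0, 0, 0, -1]])

```text
clock: 22.85
tool_pos: [526.1, 16.5, 109.4]
eef_rot: [-0.0, 1.0, 0.007, 0.0]
contact_force: [-0.7, 1.6, 7.3]
opening: 0.149
grip_force: 50.0
```

drive_tool(targets=[[0, 0, 0.5, 0, 0, 0, -1], [0, 0, 0, 0, 0, 0, -1], [0, 0, 0, 0, 0, 0, -1], [0, 0, 0, 0, 0, 0, -1], [0, 0, 0, 0, 0, 0, -1], [0, 0, 0, 0, 0, 0, -1], [0, 0, 0, 0, 0, 0, -1], [0, 0, 0, 0, 0, 0, -1], [0, 0, 0, 0, 0, 0, -1], [0, 0, 0, 0, 0, 0, -1], [0, 0, 0, 0, 0, 0, -1], [0, 0, 0, 0, 0, 0, -1]])

```text
clock: 24.35
tool_pos: [526.2, 16.5, 109.1]
eef_rot: [-0.0, 1.0, 0.007, 0.0]
contact_force: [-0.8, 0.7, 10.1]
opening: 0.147
grip_force: 50.0
```

```bash
python3 - <<'E'
from h import *
for i in range(3):
    im=get_image('wrist');print(np.round(get_state()['contact_force'],1))
cv2.imwrite('pics/w6.png',im)
cv2.imwrite('pics/w6c.png',cv2.resize(im[150:330,220:440],None,fx=3.2,fy=3.2,interpolation=cv2.INTER_CUBIC))
E
```

```text
[-0.4  0.7  9.6]
[-0.9  1.  10.2]
[-1.4  1.4  9.3]
```

View pics/w6c.png

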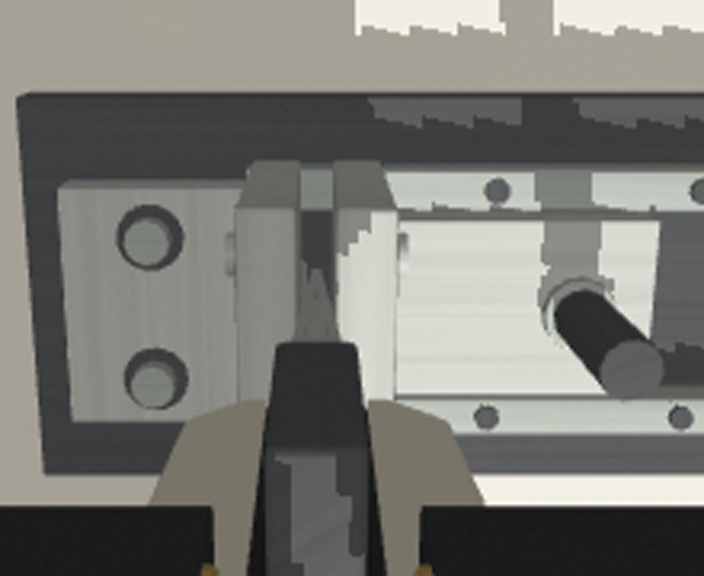

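The wrist view shows the blade filling the gap at crop (318,300). The pin is seated with its collar on the foot at (585,300). The push holds at about 10 N.

```bash
python3 -c "
from workcell import *;print(job_done())"
```

```text
the job is handed in; nothing more can be done
None
```

The job is handed in: the pin is locked down to its collar and released, and the blade is held about 43 mm deep in the gap with a lasting push of about 10 N; the verdict was not reported back.

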